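# Load the lighter into the range caddy and hold the caddy up level

### The arm

A 6-joint arm with a two-finger parallel gripper is mounted at the origin on a cart in front of the work surface, level with it; the furniture and walls round the work are solid. World frame = base frame: x ahead of the robot, y to its left, z up, the work surface at z = 0. Lengths are in m, angles in rad, forces in N, time in s.
With the tool pointing down it reaches from about 0.325 to 0.775 m from the base axis. Payload 5.5 kg.
Tool frame: the origin (TCP) lies at the very end of the fingers, on their centre line; the grasp point (between the pads) lies 19 mm behind it; z points along the fingers, x is the direction in which the jaws open and shut, and the axes are right-handed (so a half turn about z gives the same grasp; the last joint's range is limited). The gripper opens to 88 mm and grips with 3 to 60 N. Pads are 20 mm wide; open, the fingers measure 115 mm over their backs; the gripper's body (75 mm by 178 mm) begins 61 mm behind the grasp point.
Start: joints at [1.229, 0.091, 1.231, -0, 1.82, -0.057], TCP at [0.169, 0.576, 0.192] pointing down, gripper open.
Joint ranges: [-2.87, 2.87], [-0.86, 2.18], [0.17, 2.46], [-1.51, 4.65], [0.06, 2.69], [-2.65, 2.65]. Speed limits (rad/s): [2.57, 2.57, 3.01, 3.14, 3.14, 3.14].

### API

Orientations are given as a unit quaternion [w, x, y, z].
In Python, from station import sense, get_image, finish_job gives the robot as it stands.
- The arm moves only by the shell command python3 -m handwheel 'ROWS' [OPENING] [FORCE]. ROWS is JSON, one flat list of numbers, 4 for each row, row after row: the shift along the tool's x, y, z in mm, then the turn about the tool's z in rad. In form: [tx, ty, tz, turn, tx, ty, tz, turn, ...]. A call has 1 to 20 rows; each row shifts and turns the commanded pose from where the row before left it, along the tool's axes as they then stand; what a row does not reach is not made up. A row lasts 1/10 s, in which the tool goes at most 50 mm and 8.59 degrees, less where a joint would pass 70% of its speed; a pose out of reach is approached as far as the arm can. A call is refused whole if a number of a shift passes 50 or a number of a turn 0.15, either way. A call with a gripper value outside its range is refused whole. OPENING is the closure in counts, from 0 (fully open) to 255 (shut), set as the call begins (- or left out, the last holds). The fingers move at their own pace and stop on an object; FORCE is the grip in N (left out, the last holds). Time passes only in rows, so rows that do not move let the fingers close. It gives the time, the measured TCP pose, the force and the opening at its end, in the units of the state.
- sense(): the state, without advancing time (a new reading comes with each control period).
- get_image(name): name is "scene" or "top" or "wrist"; returns a dict with "color" (384x512x3 uint8, red, green, blue), "intrinsics" (3x3 intrinsics, pixels), "cam_to_world" (4x4, takes a point from camera to world coordinates). Camera axes: x right, y down, z forward; pixel columns grow to the right and rows downward; lengths in m; the calibration is good to about 2 mm. A picture is of the moment at which its call begins. There is no depth.
- finish_job(): hands the job in, once; it reports no verdict.
The state is a dict: "t": time; "joint_pos": joint angles; "dq": joint speeds; "joint_efforts": joint torques, N m; "tool_pos": TCP position; "tcp_rot": TCP orientation; "wrist_force": force on the tool from outside, world axes, zero at the start; "moment": the same for the moment, N m; "finger_gap": finger opening in m.
Only numpy, scipy, OpenCV 4.12 (cv2) and the standard library are available. Lean on these libraries where they do the work, as an engineer would, in place of code of your own. Each camera call takes 0.05 s, during which the arm holds its last target.

### The job

The fryer lid has to be cleared. Take the long gas lighter out of its stand and put it, nozzle down, into the upright tube of the steel caddy and let go of it; then take the caddy by the bar of its arched handle, lift it straight up, without tipping it, about ten centimetres clear of the lid and finish while holding it there, still and level, with the lighter and the steel ramekin riding in it. Leave the shaker, the mug and the dip tub where they are.

Things in the scene. Friction and masses are not known exactly. Their poses are not given: they have to be found in the camera images.
- range_caddy: Loose steel caddy, 0.45 kg: base plate 228 x 68 x 8 mm; along its x axis a tall tube (x = +82 mm), an arched handle (x = 0) and a low ring, 67 mm across, 16 mm high (x = -88 mm), holding the ramekin. Origin below the handle on the underside; x towards the tube, z up. Stands left or right of the lid's own handle, tube at the far end, x axis within 0.2 rad of straight ahead.
- caddy_handle (a point): Centre of the caddy's black handle bar, 200 mm above its underside. Bar 86 mm long (caddy x), 14 mm wide (y), 18 mm tall, free on both sides; round 10 mm uprights at x = +/-40 mm, open between. Fingers close on it along the caddy's y axis; the loaded caddy (about 0.6 kg) balances within 15 mm of its middle.
- caddy_tube (a point): Centre of the open mouth of the caddy's round tube, 98 mm above the caddy's underside. Inside diameter 24 mm, flared to about 30 mm at the mouth, 88 mm deep, closed below. Axes as the caddy's.
- lighter: Loose gas lighter, 219 mm long, 0.07 kg, at first nozzle down in the stand, up to 5 degrees from plumb. Upper half: handle 110 mm long, 22 mm (its x) by 18 mm (its z) across. Lower half: round nozzle, 9 mm diameter, 110 mm long. Origin where handle and nozzle meet, 10 mm off the nozzle's axis; y points up along the lighter.
- lighter_handle (a point): Centre of the lighter's handle: the handle's upper end is 55 mm above it, the nozzle's tip 165 mm below it. Axes as the lighter's (y along it, upwards).
- lighter_tip (a point): Tip of the lighter's nozzle, on the nozzle's axis.
- lighter_stand: Grey block 56 x 56 x 70 mm on a 72 mm steel foot, fixed to the lid, on the other side of the lid's handle from the caddy. Origin at the centre of its underside, z up.
- stand_bore (a point): Centre of the mouth of the stand's round bore, 70 mm above the lid; bore 13 mm in diameter, 62 mm deep. The lighter's tip stands on its floor.
- ramekin: Loose round steel ramekin, open at the top, 67 mm across the rim, 52 mm tall, 0.11 kg, standing inside the caddy's low ring. Origin at the centre of its underside.
- shaker: Bystander: round aluminium shaker, 68 mm in diameter, 115 mm tall, on the far part of the lid. Origin at the centre of its underside.
- mug: Bystander: white mug with a handle, 94 mm tall, on the far part of the lid. Origin near the centre of its underside.
- dip_tub: Bystander: small lidded dip tub, 66 x 73 x 37 mm, on the near part of the lid. Origin at the centre of its underside.
Things that resemble listed ones, but are neither listed nor needed, are in the scene too. What is meant by the lighter is not turquoise or yellow, and is the larger of those in its own colour.

How it is judged:
By the outcome, as a careful person would: the job done as asked, in the order asked, and still so for the second after the job is handed in, while the arm keeps its last pose, push and grip.
It also fails if it takes over 51 s, if anything falls off the work surface, if the arm or the gripper's body presses on something with over 40 N, if the wrist force passes 120 N, or if a joint passes its speed limit or range.

## Working session

There is one attempt and no reset: what is moved stays moved. The work goes in short steps, Python scripts to look and compute and a shell command to move; the robot and the scene stay as the last step left them, time stands still between calls to the robot, and variables do not carry over. Pictures are saved under pics/ and viewed, and the job is handed in when it is done.

```bash
mkdir -p pics; ls
python3 - <<'E'
from station import sense,get_image
import cv2,numpy as np
s=sense();print(s)
for n in("scene","top","wrist"):
    d=get_image(n);cv2.imwrite(f"pics/a_{n}.png",d["color"][:,:,::-1]);print(n,d["intrinsics"],d["cam_to_world"])
E
```

```text
pics
{'t': 0.0, 'joint_pos': array([ 1.22930647e+00,  9.18735013e-02,  1.23189527e+00,  2.28120598e-05,
        1.81982118e+00, -5.66489143e-02]), 'dq': array([-0.00111185, -0.00084371,  0.00135079, -0.00145121,  0.00057311,
        0.00020565]), 'joint_efforts': array([-1.17849624e-03, -4.46447825e+01, -4.06452405e+01,  6.96671661e-02,
        2.91737012e-02, -1.62697570e-04]), 'tool_pos': array([0.16844334, 0.57548606, 0.1911929 ]), 'tcp_rot': array([ 5.43347287e-04,  8.00311863e-01,  5.99583126e-01, -8.37967625e-04]), 'wrist_force': array([-0.5403169 ,  0.02299854,  1.29982106]), 'moment': array([-0.0079494 ,  0.00346621, -0.00209026]), 'finger_gap': 0.0879152203044242}
scene [[488.63919911   0.         264.41799906]
 [  0.         488.63919911 185.95154768]
 [  0.           0.           1.        ]] [[ 0.60649615 -0.33344269  0.72178833 -0.29221356]
 [-0.79460271 -0.22253572  0.56487555 -0.66337106]
 [-0.02772994 -0.91612981 -0.39992152  0.5908997 ]
 [ 0.          0.          0.          1.        ]]
top [[350.15153102   0.         256.29807864]
 [  0.         350.15153102 195.24539535]
 [  0.           0.           1.        ]] [[-1.93713713e-02 -9.96213299e-01  8.47573716e-02  4.50523065e-01]
 [-9.99811055e-01  1.94384583e-02 -3.37489627e-05 -3.55626226e-02]
 [-1.61393147e-03 -8.47420109e-02 -9.96401619e-01  9.79348896e-01]
 [ 0.00000000e+00  0.00000000e+00  0.00000000e+00  1.00000000e+00]]
wrist [[341.32581348   0.         257.09860839]
 [  0.         341.32581348 192.28950546]
 [  0.           0.           1.        ]] [[ 0.28071454  0.92183211  0.26725438  0.09521667]
 [ 0.95978796 -0.26887669 -0.08069941  0.59744217]
 [-0.00253284  0.27916103 -0.96024096  0.38359543]
 [ 0.          0.          0.          1.        ]]
```

View pics/a_scene.png

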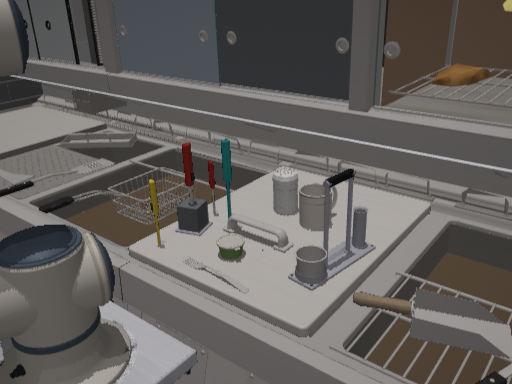

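View pics/a_top.png

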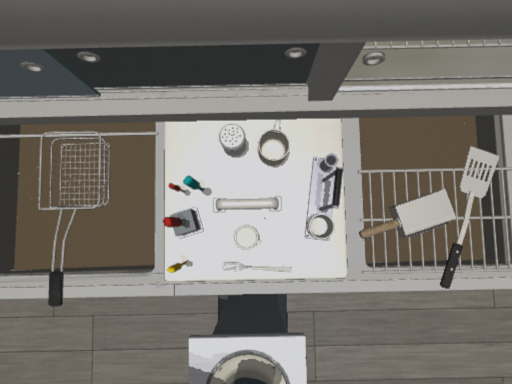

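View pics/a_wrist.png

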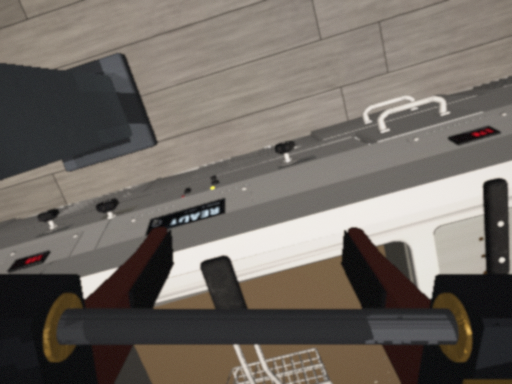

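Run:
```python
import cv2
a=cv2.imread("pics/a_scene.png");t=cv2.imread("pics/a_top.png")
def c(im,x,y,w,h,f,n): cv2.imwrite(n,cv2.resize(im[y:y+h,x:x+w],None,fx=f,fy=f,interpolation=cv2.INTER_CUBIC))
c(a,140,130,110,120,5,"pics/c1.png");c(a,280,160,110,130,4.6,"pics/c2.png")
c(t,155,165,80,75,8,"pics/c3.png") ;c(t,290,140,70,110,5.4,"pics/c4.png")
```

```text
(no output)
```

View pics/c1.png

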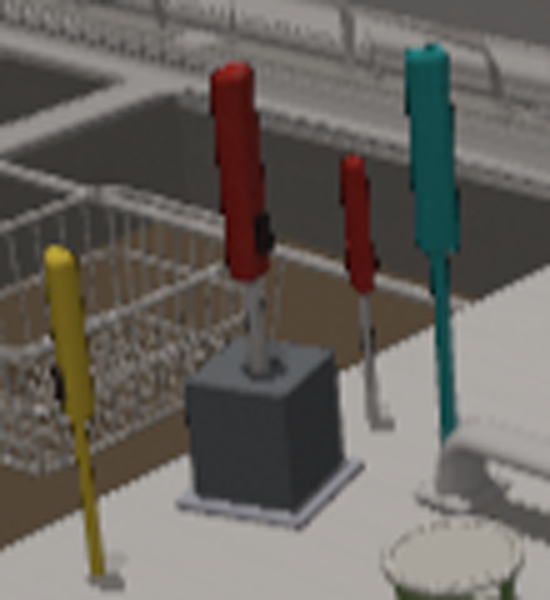

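View pics/c2.png

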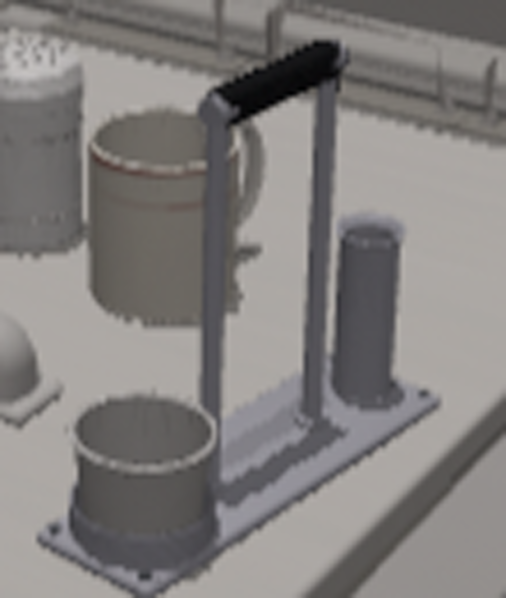

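View pics/c3.png

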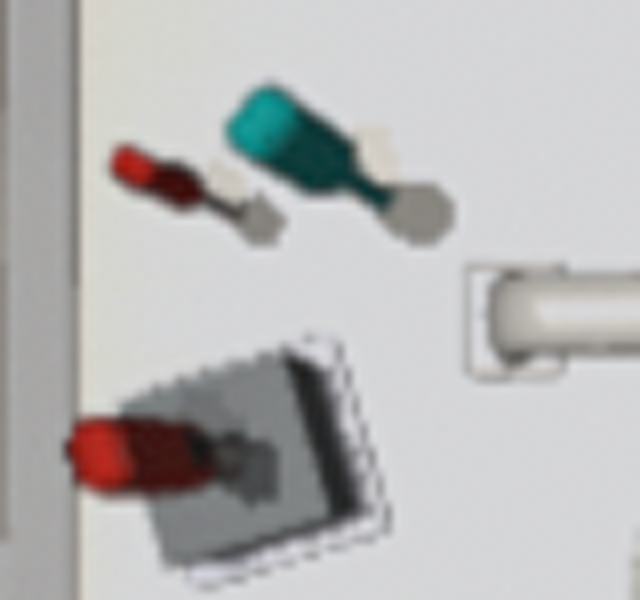

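View pics/c4.png

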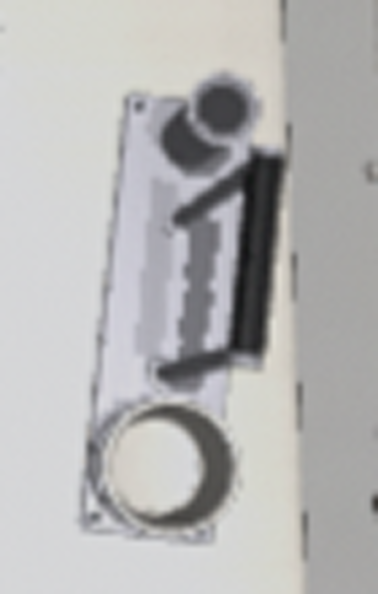

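```bash
cat > h.py <<'E'
from station import sense,get_image
import numpy as np,cv2
from scipy.spatial.transform import Rotation as R
def ray(d,p):
    v=np.linalg.inv(d["intrinsics"])@[p[0],p[1],1];M=d["cam_to_world"];v=M[:3,:3]@v
    return M[:3,3],v/np.linalg.norm(v)
def tri(*obs):
    A=np.zeros((3,3));b=np.zeros(3);L=[]
    for d,p in obs:
        o,v=ray(d,p);P=np.eye(3)-np.outer(v,v);A+=P;b+=P@o;L.append((o,P))
    X=np.linalg.solve(A,b);return X,max(np.linalg.norm(P@(X-o)) for o,P in L)
def atz(d,p,z):
    o,v=ray(d,p);return o+v*(z-o[2])/v[2]
def proj(d,X):
    M=np.linalg.inv(d["cam_to_world"]);c=M[:3,:3]@X+M[:3,3];q=d["intrinsics"]@c;return q[:2]/q[2]
E
python3 - <<'E'
from h import *
np.set_printoptions(precision=4,suppress=True)
s=get_image("scene");t=get_image("top")
for n,a,b in [("ltop",(186.4,143.2),(167.5,222.1)),("lbot",(190,185.4),(180.6,222.2)),("block",(192.2,203.2),(183.1,222.5)),
 ("bar0",(325.7,182.4),(335.2,206.7)),("bar1",(353.5,170.9),(338.7,167.7)),("tube",(360.3,209.8),(331.2,159.4)),("ram",(311.4,253.6),(319.8,226.1))]:
    print(n,*tri((s,a),(t,b)))
# lid height: caddy base corners top/scene
f=lambda x,y:(280+x/4.6-.4,160+y/4.6-.4); g=lambda x,y:(290+x/5.4-.4,140+y/5.4-.4)
print("near-left corner",tri((s,f(38,538)),(t,g(82,530))),"near right",tri((s,f(148,592)),(t,g(212,540))))
E
```

```text
ltop [0.4606 0.1554 0.228 ] 0.00019493915860587115
lbot [0.4595 0.1525 0.1204] 0.00216529411872364
block [0.4607 0.1551 0.0713] 4.541826343763429e-05
bar0 [ 0.4873 -0.2093  0.2047] 0.0005238734395965502
bar1 [ 0.5756 -0.2225  0.2023] 0.0011689751751027624
tube [ 0.6129 -0.2274  0.0974] 0.001002071334367352
ram [ 0.4454 -0.2016  0.058 ] 0.0015159817467921778
near-left corner (array([ 0.4129, -0.1669,  0.0066]), np.float64(0.00022882625960676605)) near right (array([ 0.4058, -0.2318,  0.008 ]), np.float64(0.0015072578675926686))
```

The red candidates are the large one in the grey block (scene 188,165; top 175,222) and the small one behind it on a disc (scene 211,175). The turquoise one (226,165) and the yellow one (155,200) are excluded by colour. The crop shows that the large red lighter stands in the grey block's bore, so it's the one. Its top triangulates to z=0.228, which fits 0.008+0.220. I'll move above it to look with the wrist camera.

```bash
python3 -m handwheel '[0,0,-36,0, 0,0,-36,0, 0,0,-37,0, -27,33,0,0, -27,33,0,0, -27,33,0,0, -27,33,0,0, -27,33,0,0, -27,33,0,0, -27,33,0,0, -27,33,0,0, -27,33,0,0, -27,33,0,0, -27,33,0,0, -25,33,0,0, 0,0,0,-0.13,0,0,0,0]' 0
python3 - <<'E'
from h import *
for n in("scene","wrist"):
    d=get_image(n);np.savez(f"b_{n}.npz",**d);cv2.imwrite(f"pics/b_{n}.png",d["color"][:,:,::-1])
s=sense();print(s["t"],s["tool_pos"],s["tcp_rot"],s["joint_pos"])
E
```

```text
t: 1.95
tool_pos: [0.4586, 0.1545, 0.301]
tcp_rot: [-0.0, 0.76, 0.65, -0.0]
wrist_force: [-0.7, -0.2, 0.6]
finger_gap: 0.0881
2.05 [0.45800029 0.15575628 0.30139839] [-8.44813633e-05  7.60619922e-01  6.49197446e-01  5.30533895e-05] [ 2.57312644e-01 -1.67900426e-01  1.28721578e+00  2.20354392e-04
  2.02225508e+00 -1.15564889e+00]
```

View pics/b_wrist.png

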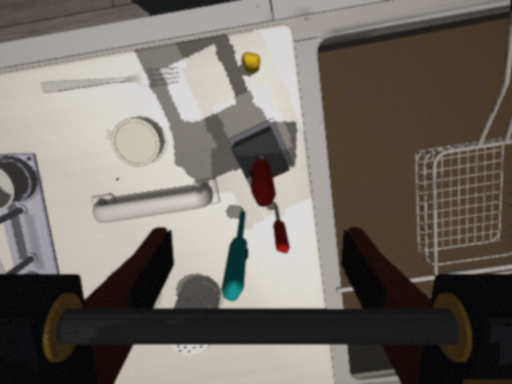

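View pics/b_scene.png

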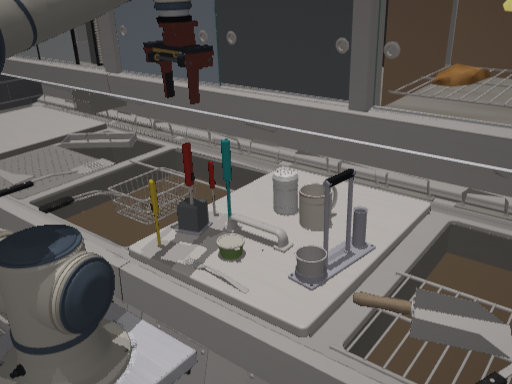

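Run:
```python
from h import *
a=cv2.imread("pics/b_wrist.png")
cv2.imwrite("pics/b1.png",cv2.resize(a[110:215,220:320],None,fx=5.5,fy=5.5,interpolation=cv2.INTER_CUBIC))
a=cv2.imread("pics/b_scene.png")
cv2.imwrite("pics/b2.png",cv2.resize(a[135:240,160:240],None,fx=5.5,fy=5.5,interpolation=cv2.INTER_CUBIC))
```

```text
(no output)
```

View pics/b1.png

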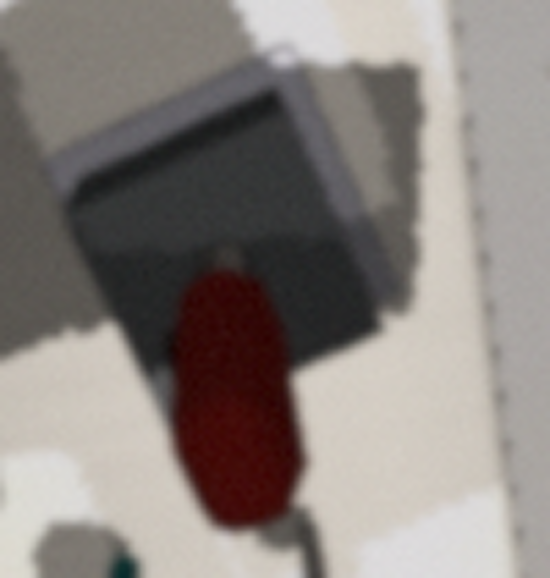

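View pics/b2.png

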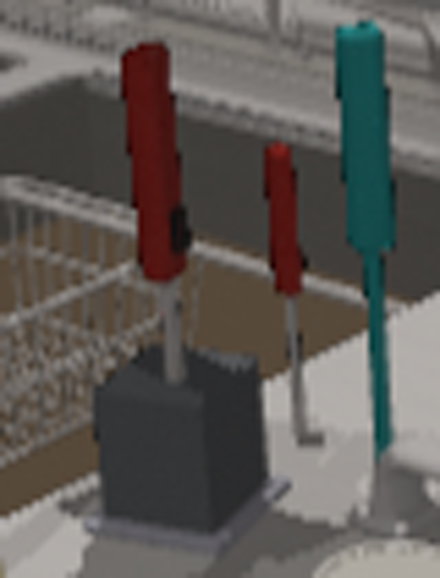

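Run:
```python
from h import *
np.set_printoptions(precision=4,suppress=True)
w=dict(np.load("b_wrist.npz"));s=dict(np.load("b_scene.npz"));t=get_image("top")
print(tri((w,(263.6,195.4)),(s,(186.7,143.7))),tri((w,(263.6,195.4)),(s,(186.7,143.7)),(t,(167.5,222.1))))
print(atz(w,(263.6,195.4),.228),atz(w,(261.8,156.9),.115), tri((s,(189.6,184.6)),(t,(180.6,222.2))))
q=sense();r=R.from_quat(np.roll(q["tcp_rot"],-1)).as_matrix();print(r)
print(r.T@(np.array([.460,.155,.184])-q["tool_pos"]))
cv2.imwrite("pics/t2.png",t["color"][:,:,::-1])
```

```text
(array([0.464 , 0.1592, 0.2247]), np.float64(0.0008614161282555823)) (array([0.4622, 0.1577, 0.2255]), np.float64(0.002265365222719495))
[0.4623 0.1598 0.228 ] [0.4513 0.1615 0.115 ] (array([0.4591, 0.1524, 0.1227]), np.float64(0.002708500161083617))
[[ 0.156   0.9878  0.0002]
 [ 0.9878 -0.156   0.0002]
 [ 0.0002  0.0001 -1.    ]]
[-0.0008  0.0023  0.1175]
```

```bash
python3 -m handwheel '[2,4,0,0, 0,0,20,0, 0,0,20,0, 0,0,15,0,0,0,0,0]' 0
python3 - <<'E'
from h import *
for n in("scene","wrist"):
    d=get_image(n);np.savez(f"c_{n}.npz",**d);cv2.imwrite(f"pics/d_{n}.png",d["color"][:,:,::-1])
a=cv2.imread("pics/d_wrist.png");cv2.imwrite("pics/d1.png",cv2.resize(a[130:330,170:370],None,fx=3,fy=3,interpolation=cv2.INTER_CUBIC))
a=cv2.imread("pics/d_scene.png");cv2.imwrite("pics/d2.png",cv2.resize(a[80:240,140:250],None,fx=3.7,fy=3.7,interpolation=cv2.INTER_CUBIC))
E
```

```text
t: 2.6
tool_pos: [0.4615, 0.1575, 0.2439]
tcp_rot: [-0.001, 0.76, 0.65, -0.002]
wrist_force: [-0.1, -0.1, -0.2]
finger_gap: 0.0875
```

View pics/d1.png

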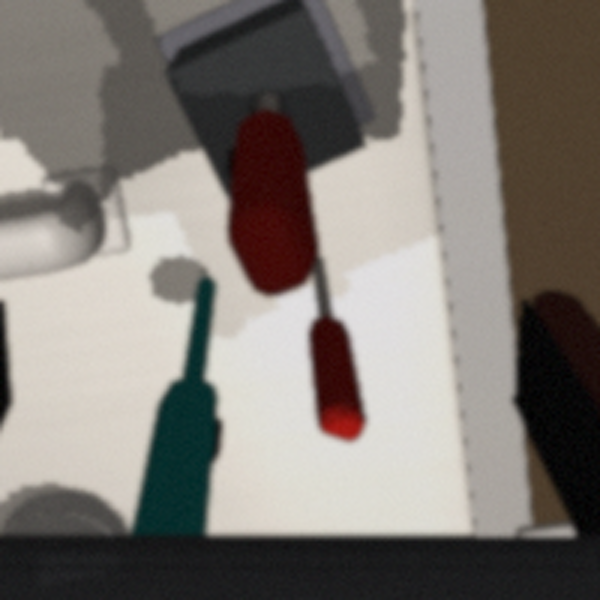

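View pics/d2.png

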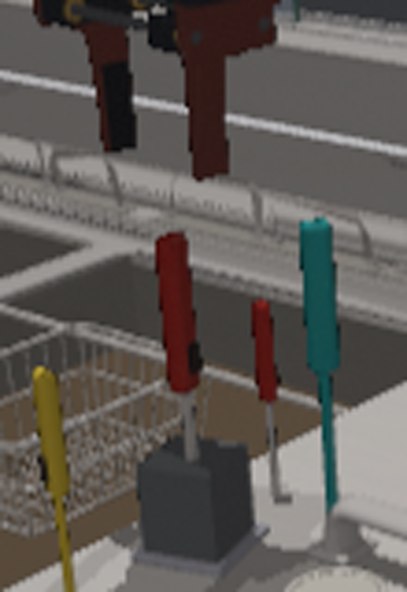

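Run:
```python
from h import *
np.set_printoptions(precision=4,suppress=True)
w=dict(np.load("c_wrist.npz"));s=dict(np.load("c_scene.npz"));q=sense();p=q["tool_pos"];print(p)
r=R.from_quat(np.roll(q["tcp_rot"],-1)).as_matrix()
for a in(-.044,0,.044):
    x=p+r[:,0]*a;print(a,[(proj(s,x)-[140,80])*3.7,(proj(w,x)-[170,130])*3])
print(atz(w,(261,213.3),.228)-p, tri((w,(261,213.3)),(s,(140+171/3.7,80+238/3.7))))
im=w["color"][180:235,235:285].astype(float);im=np.clip(im*[2.2,4,4],0,255).astype(np.uint8)
cv2.imwrite("pics/d3.png",cv2.resize(im[:,:,::-1],None,fx=10,fy=10,interpolation=cv2.INTER_CUBIC))
```

```text
[0.4623 0.1574 0.2467]
-0.044 [array([209.9183, 218.7757]), array([ 41.9661, 288.8677])]
0 [array([168.3232, 204.4003]), array([261.7423, 289.0456])]
0.044 [array([128.8121, 190.7452]), array([481.6292, 289.2236])]
[-0.0012  0.0027 -0.0187] (array([0.4631, 0.1596, 0.2235]), np.float64(0.0005180943990450197))
```

View pics/d3.png

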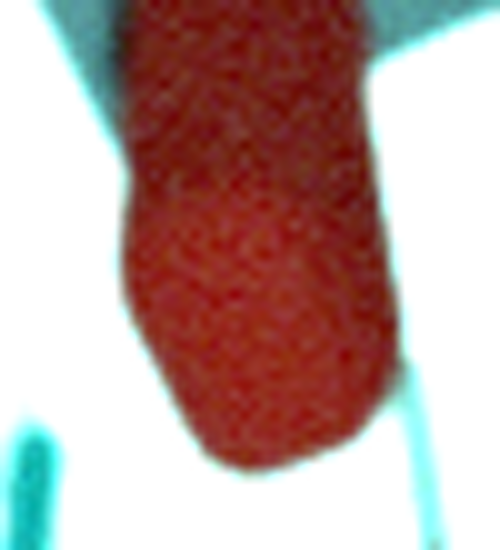

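The crop shows the handle's top centred at wrist pixel (261,213), about 2 mm from the tool axis. Its 18 mm width runs about 22° counter-clockwise of the jaw axis. I'll turn −0.38 rad and descend to grip high on the handle, above the trigger.

```bash
python3 -m handwheel '[2,-1,0,-0.13, 0,0,0,-0.13, 0,0,0,-0.12, 0,0,0,0, 0,0,20,0, 0,0,20,0, 0,0,20,0, 0,0,14,0,0,0,0,0,0,0,0,0]' 0
python3 - <<'E'
from h import *
for n in("scene","wrist"):
    d=get_image(n);np.savez(f"c_{n}.npz",**d);cv2.imwrite(f"pics/e_{n}.png",d["color"][:,:,::-1])
a=cv2.imread("pics/e_wrist.png")
b=cv2.imread("pics/e_scene.png")
cv2.imwrite("pics/e1.png",np.hstack([cv2.resize(a[130:330,170:370],(400,400),interpolation=cv2.INTER_CUBIC),cv2.resize(b[90:240,130:250],(400,500),interpolation=cv2.INTER_CUBIC)[:400]]))
E
```

```text
t: 3.7
tool_pos: [0.4619, 0.1591, 0.1732]
tcp_rot: [0.0, 0.624, 0.782, 0.0]
wrist_force: [-1.1, 0.7, 0.3]
finger_gap: 0.0877
```

View pics/e1.png

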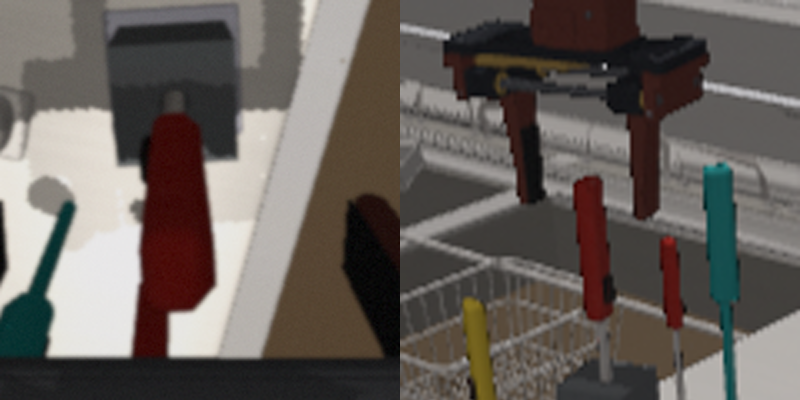

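Run:
```python
from h import *
np.set_printoptions(precision=1,suppress=True)
w=dict(np.load("c_wrist.npz"));s=dict(np.load("c_scene.npz"));q=sense();p=q["tool_pos"];print(p*1000)
r=R.from_quat(np.roll(q["tcp_rot"],-1)).as_matrix()
for dz in(0,.015,.025,.035,.055,.08):
  for a in(-.05,0,.05):
    x=p+r[:,0]*a-r[:,2]*dz;print(dz,a,proj(s,x),proj(w,x))
a=cv2.imread("pics/e_wrist.png")
cv2.imwrite("pics/e2.png",cv2.resize(a[190:384],None,fx=1.56,fy=2,interpolation=cv2.INTER_CUBIC))
b=cv2.imread("pics/e_scene.png")
cv2.imwrite("pics/e3.png",cv2.resize(b[85:200,135:235],None,fx=5,fy=5,interpolation=cv2.INTER_CUBIC))
```

```text
[462.3 159.2 173.9]
0 -0.05 [205.7 166.7] [174.4 225.4]
0 0 [187.8 164.1] [257.3 225.4]
0 0.05 [170.4 161.5] [340.3 225.4]
0.015 -0.05 [205.2 160.8] [168.2 235.4]
0.015 0 [187.2 158.3] [257.4 235.3]
0.015 0.05 [169.8 155.8] [346.5 235.3]
0.025 -0.05 [204.9 156.8] [163.5 242.9]
0.025 0 [186.8 154.3] [257.4 242.9]
0.025 0.05 [169.3 151.9] [351.2 242.9]
0.035 -0.05 [204.5 152.8] [158.3 251.2]
0.035 0 [186.4 150.4] [257.4 251.2]
0.035 0.05 [168.9 148. ] [356.5 251.2]
0.055 -0.05 [203.9 144.7] [145.9 271. ]
0.055 0 [185.6 142.4] [257.4 271. ]
0.055 0.05 [168.  140.1] [369. 271.]
0.08 -0.05 [203.  134.4] [125.2 304.1]
0.08 0 [184.6 132.2] [257.5 304.1]
0.08 0.05 [166.9 130.1] [389.8 304.1]
```

View pics/e2.png

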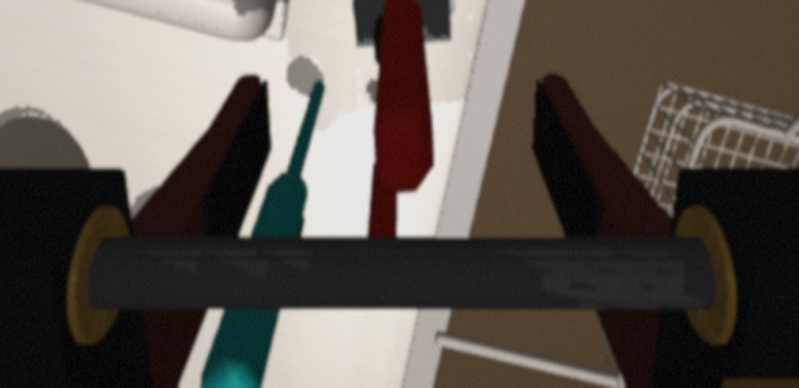

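View pics/e3.png

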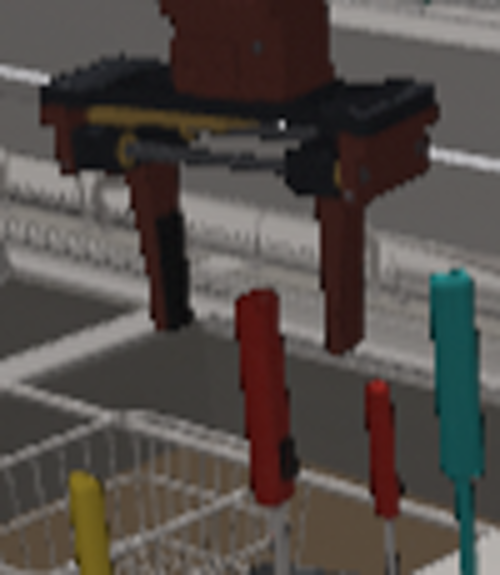

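Two cameras agree that the open fingertips end about 25 mm above the stated TCP. Going 14 mm lower is safe either way, then I'll close.

```bash
python3 -m handwheel '[0,0,14,0,0,0,0,0]' 0
python3 -m handwheel '[0,0,0,0,0,0,0,0,0,0,0,0,0,0,0,0,0,0,0,0,0,0,0,0,0,0,0,0,0,0,0,0]' 255 25
python3 - <<'E'
from h import *
for n in("scene","wrist"):
    d=get_image(n);np.savez(f"c_{n}.npz",**d);cv2.imwrite(f"pics/f_{n}.png",d["color"][:,:,::-1])
a=cv2.imread("pics/f_wrist.png")
b=cv2.imread("pics/f_scene.png")
cv2.imwrite("pics/f1.png",np.hstack([cv2.resize(a[130:330,170:370],(400,400),interpolation=cv2.INTER_CUBIC),cv2.resize(b[90:240,130:250],(400,500),interpolation=cv2.INTER_CUBIC)[:400]]))
E
```

```text
t: 4.0
tool_pos: [0.4612, 0.1589, 0.1566]
tcp_rot: [-0.001, 0.623, 0.782, -0.001]
wrist_force: [-1.1, 0.5, -0.3]
finger_gap: 0.0875
t: 4.8
tool_pos: [0.4617, 0.159, 0.1584]
tcp_rot: [0.0, 0.623, 0.782, 0.0]
wrist_force: [1.0, -0.5, -0.2]
finger_gap: 0.0274
```

View pics/f1.png

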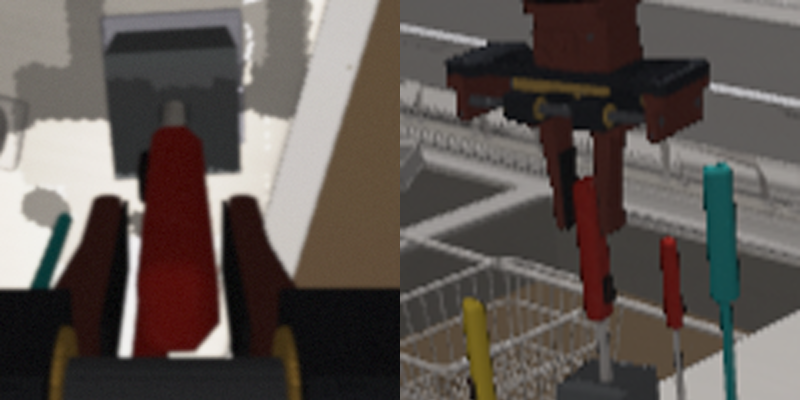

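Run:
```python
from h import *
d=get_image("top");np.savez("c_top.npz",**d)
a=d["color"][:,:,::-1];cv2.imwrite("pics/g1.png",cv2.resize(a[160:270,110:240],None,fx=5,fy=5,interpolation=cv2.INTER_CUBIC))
b=cv2.imread("pics/f_scene.png")
cv2.imwrite("pics/g2.png",cv2.resize(b[115:195,160:215],None,fx=7,fy=7,interpolation=cv2.INTER_CUBIC))
```

```text
(no output)
```

View pics/g1.png

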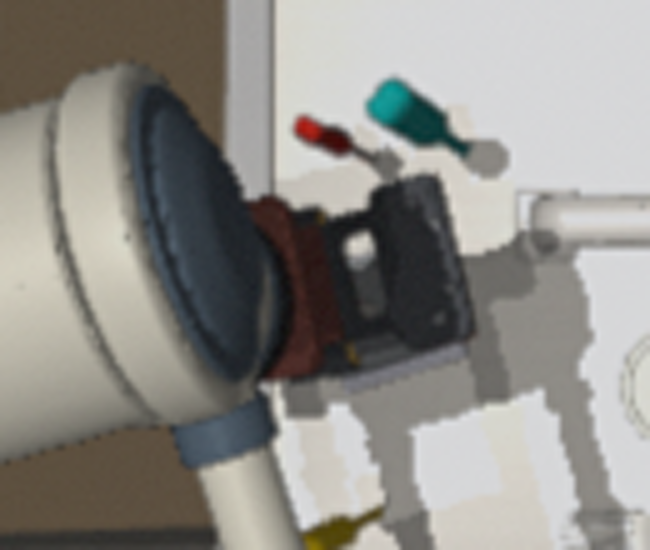

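View pics/g2.png

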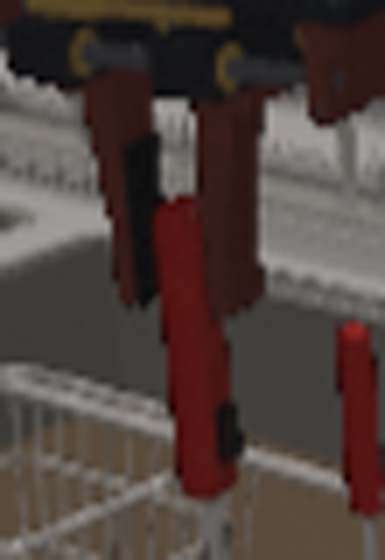

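```bash
python3 -m handwheel '[0,0,0,0,0,0,0,0,0,0,0,0,0,0,0,0]' 255 25
python3 - <<'E'
from h import *
for n in("scene","wrist"):
    d=get_image(n);np.savez(f"c_{n}.npz",**d);cv2.imwrite(f"pics/h_{n}.png",d["color"][:,:,::-1])
a=cv2.imread("pics/h_wrist.png")
b=cv2.imread("pics/h_scene.png")
cv2.imwrite("pics/h1.png",np.hstack([cv2.resize(a[130:330,170:370],(400,400),interpolation=cv2.INTER_CUBIC),cv2.resize(b[100:200,140:240],(400,400),interpolation=cv2.INTER_CUBIC)]))
E
```

```text
t: 5.35
tool_pos: [0.4618, 0.1591, 0.1584]
tcp_rot: [0.0, 0.623, 0.782, 0.0]
wrist_force: [-0.8, -0.0, -0.4]
finger_gap: 0.018
```

View pics/h1.png

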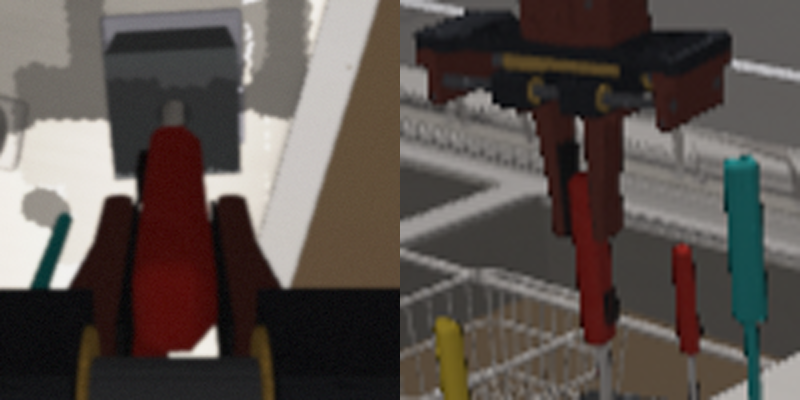

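The gap stopped at 18.0 mm, which is the handle's narrow side, so the grip is good. I'll lift it out.

```bash
python3 -m handwheel '[0,0,-10,0,0,0,-15,0,0,0,-15,0,0,0,-15,0,0,0,-15,0,0,0,-20,0,0,0,-20,0,0,0,-20,0,0,0,-20,0,0,0,-10,0,0,0,0,0,0,0,0,0]'
python3 - <<'E'
from h import *
for n in("scene","wrist","top"):
    d=get_image(n);np.savez(f"c_{n}.npz",**d);cv2.imwrite(f"pics/i_{n}.png",d["color"][:,:,::-1])
a=cv2.imread("pics/i_wrist.png")
b=cv2.imread("pics/i_scene.png")
cv2.imwrite("pics/i1.png",np.hstack([cv2.resize(a[100:300,170:370],(400,400),interpolation=cv2.INTER_CUBIC),cv2.resize(b[60:240,150:240],(300,600),interpolation=cv2.INTER_CUBIC)[:400]]))
cv2.imwrite("pics/i2.png",cv2.resize(b[60:220,140:240],None,fx=3.7,fy=3.7,interpolation=cv2.INTER_CUBIC))
E
```

```text
t: 6.65
tool_pos: [0.4618, 0.1591, 0.3181]
tcp_rot: [-0.0, 0.623, 0.782, -0.0]
wrist_force: [-0.5, 0.0, -0.9]
finger_gap: 0.018
```

View pics/i_wrist.png

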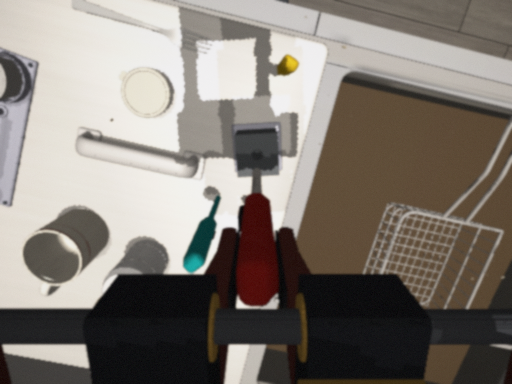

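View pics/i2.png

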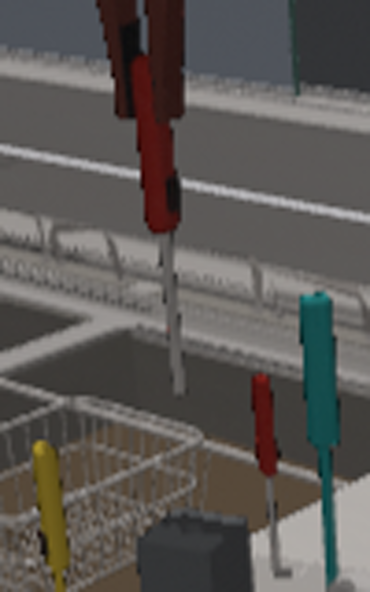

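View pics/i_top.png

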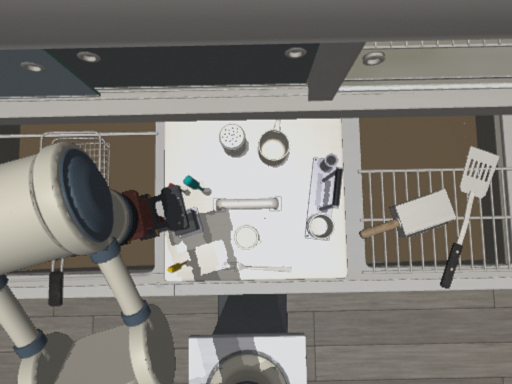

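Run:
```python
from h import *
a=cv2.imread("pics/i_wrist.png")
im=np.clip(a[120:215,215:300].astype(float)*1.6,0,255).astype(np.uint8)
cv2.imwrite("pics/i3.png",cv2.resize(im,None,fx=6,fy=6,interpolation=cv2.INTER_CUBIC))
```

```text
(no output)
```

View pics/i3.png

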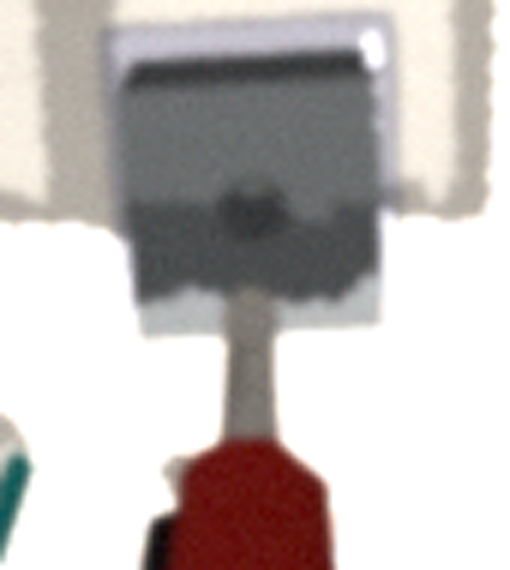

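Run:
```python
from h import *
np.set_printoptions(precision=4,suppress=True)
w=dict(np.load("c_wrist.npz"));s=dict(np.load("c_scene.npz"));q=sense();p=q["tool_pos"];r=R.from_quat(np.roll(q["tcp_rot"],-1)).as_matrix()
T,e=tri((w,(256,168)),(s,(188.6,166)));print(p,T,e,"tip in tool",r.T@(T-p), atz(w,(256,168),.168),atz(s,(188.6,166),.168))
print("bore",atz(w,(215+250/6,120+212/6),.07))
```

```text
[0.4615 0.159  0.3171] [0.4595 0.1561 0.1702] 0.0014565400627200512 tip in tool [-0.0024 -0.0023  0.1469] [0.4588 0.1571 0.168 ] [0.4649 0.1598 0.168 ]
bore [0.4627 0.1585 0.07  ]
```

The tip triangulates to z=0.170, and the expected height is 0.168. It sits within 2.5 mm of the tool axis, so the lighter hangs plumb. Next I carry it to the tube, avoiding the turquoise lighter and the caddy bar.

```bash
python3 -m handwheel '[0,0,0,0.13,0,0,0,0.13,0,0,0,0.12,-25,0,0,0,-25,0,0,0,-25,0,0,0,-25,0,0,0,-16.5,24,0,0,-16.5,24,0,0,-16.5,24,0,0,-16.5,24,0,0,-16.5,24,0,0,-16.5,24,0,0,-16.5,24,0,0,-16.5,24,0,0]'
python3 -m handwheel '[-20,3,0,0,-25,4,0,0,-25,4,0,0,-25,4,0,0,-20,3,0,0,-9,1,0,0,0,0,0,0,0,0,0,0]'
python3 - <<'E'
from h import *
for n in("scene","wrist","top"):
    d=get_image(n);np.savez(f"c_{n}.npz",**d);cv2.imwrite(f"pics/j_{n}.png",d["color"][:,:,::-1])
s=sense();print(s["joint_pos"],s["tool_pos"])
b=cv2.imread("pics/j_scene.png")
cv2.imwrite("pics/j2.png",cv2.resize(b[100:290,290:400],None,fx=3.1,fy=3.1,interpolation=cv2.INTER_CUBIC))
E
```

```text
t: 8.3
tool_pos: [0.6163, -0.1006, 0.3172]
tcp_rot: [-0.001, 0.76, 0.65, -0.0]
wrist_force: [0.3, 0.2, -0.5]
finger_gap: 0.0179
t: 9.1
tool_pos: [0.6154, -0.2246, 0.3183]
tcp_rot: [-0.0, 0.76, 0.651, 0.0]
wrist_force: [-0.1, 0.6, -0.9]
finger_gap: 0.018
[-4.01232344e-01  3.25845053e-01  7.34732961e-01  2.84340985e-04
  2.08050484e+00 -1.81855322e+00] [ 0.61552012 -0.22409675  0.31874484]
```

View pics/j_wrist.png

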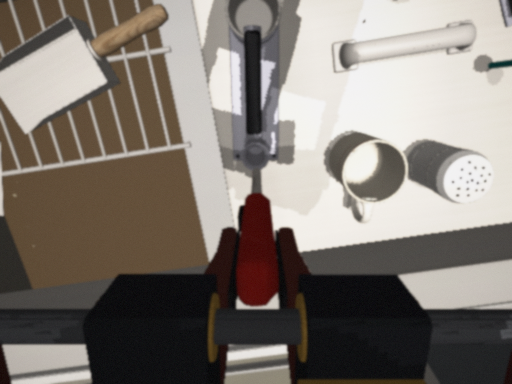

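View pics/j2.png

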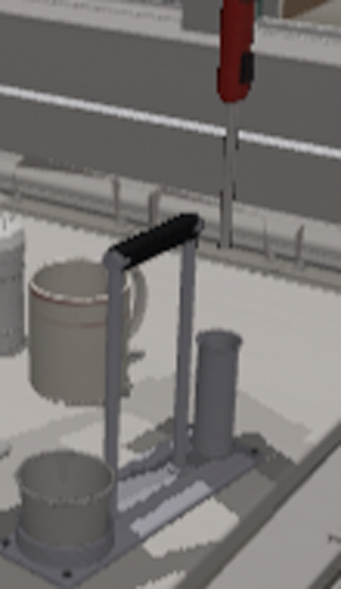

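Run:
```python
from h import *
a=cv2.imread("pics/j_wrist.png")
im=np.clip(a[110:205,215:300].astype(float)*1.4,0,255).astype(np.uint8)
b=cv2.imread("pics/j_scene.png")[165:225,330:390]
cv2.imwrite("pics/j3.png",cv2.resize(im,None,fx=6,fy=6,interpolation=cv2.INTER_CUBIC))
cv2.imwrite("pics/j4.png",cv2.resize(b,None,fx=8,fy=8,interpolation=cv2.INTER_CUBIC))
```

```text
(no output)
```

View pics/j3.png

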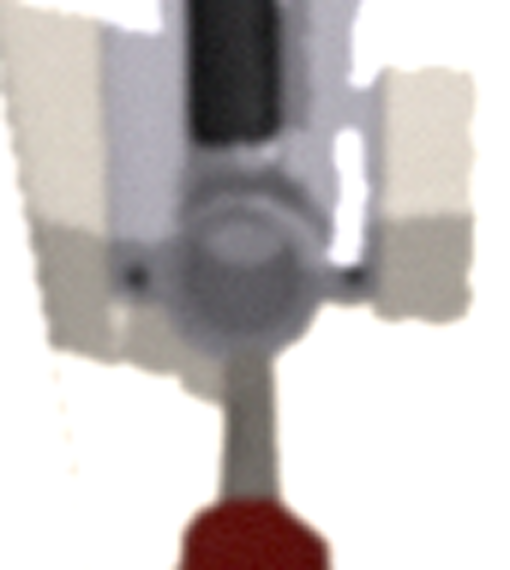

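View pics/j4.png

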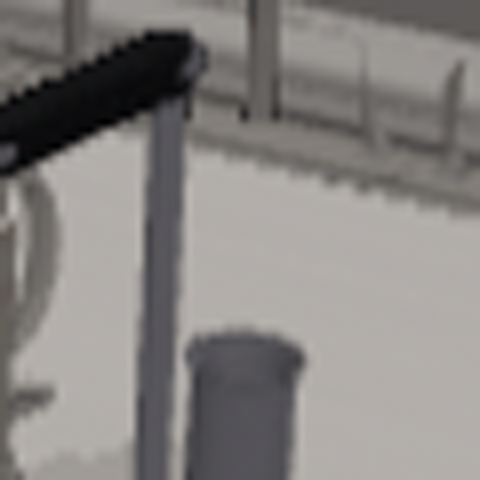

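Run:
```python
from h import *
np.set_printoptions(precision=4,suppress=True)
w=dict(np.load("c_wrist.npz"));s=dict(np.load("c_scene.npz"));q=sense();p=q["tool_pos"];r=R.from_quat(np.roll(q["tcp_rot"],-1)).as_matrix()
T,e=tri((w,(256.2,167.8)),(s,(362.1,178.9)));M,e2=tri((w,(255,155.3)),(s,(360.1,208.5)))
print(p,T,e,M,e2)
print(atz(w,(255,155.3),.098),atz(s,(360.1,208.5),.098),atz(w,(256.2,167.8),.17),atz(s,(362.1,178.9),.17))
print(r.T@(M-T), r.T@(atz(w,(255,155.3),.098)-atz(w,(256.2,167.8),.17)), r.T@(atz(s,(360.1,208.5),.098)-atz(s,(362.1,178.9),.17)))
```

```text
[ 0.6155 -0.2241  0.3187] [ 0.6121 -0.2256  0.1721] 0.001110856932610234 [ 0.6112 -0.2264  0.1008] 0.00011403287700610387
[ 0.6117 -0.2264  0.098 ] [ 0.6164 -0.224   0.098 ] [ 0.612  -0.2247  0.17  ] [ 0.6176 -0.2242  0.17  ]
[-0.0009 -0.0008  0.0714] [-0.0017 -0.0002  0.072 ] [ 0.     -0.0012  0.072 ]
```

The tip and the tube mouth agree to about 1 mm, and the mouth height of 0.1008 fits. I'll insert in two stages.

```bash
python3 -m handwheel '[-1,-1,0,0,0,0,20,0,0,0,20,0,0,0,20,0,0,0,15,0,0,0,10,0,0,0,10,0,0,0,0,0]'
python3 - <<'E'
from h import *
d=get_image("scene");b=d["color"][:,:,::-1][120:260,300:400]
cv2.imwrite("pics/k1.png",cv2.resize(b,None,fx=4,fy=4,interpolation=cv2.INTER_CUBIC))
E
```

```text
t: 10.05
tool_pos: [0.6138, -0.2258, 0.222]
tcp_rot: [-0.001, 0.76, 0.65, -0.0]
wrist_force: [0.3, 0.5, -0.9]
finger_gap: 0.0178
```

View pics/k1.png

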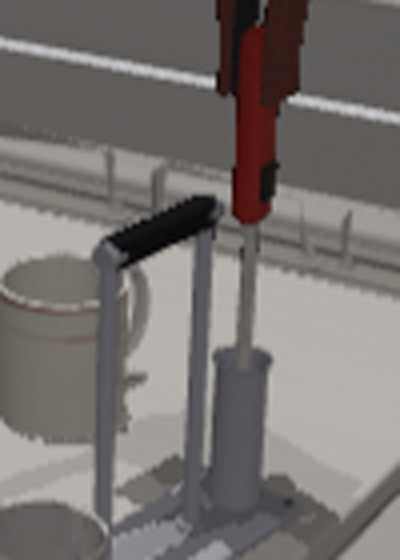

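The nozzle is inside the mouth (crop 247,355) with no force rise. I'll go on down.

```bash
python3 -m handwheel '[0,0,15,0,0,0,15,0,0,0,15,0,0,0,10,0,0,0,0,0]'
python3 -m handwheel '[0,0,3,0,0,0,0,0]'
python3 -m handwheel '[0,0,3,0,0,0,0,0]'
```

```text
t: 10.6
tool_pos: [0.6138, -0.2259, 0.1672]
tcp_rot: [-0.001, 0.76, 0.65, -0.0]
wrist_force: [0.3, -1.2, -0.9]
finger_gap: 0.0178
t: 10.8
tool_pos: [0.6145, -0.2262, 0.1662]
tcp_rot: [0.001, 0.76, 0.65, 0.0]
wrist_force: [0.1, -0.0, -0.4]
finger_gap: 0.0181
t: 11.0
tool_pos: [0.6142, -0.2261, 0.1624]
tcp_rot: [0.0, 0.76, 0.65, 0.0]
wrist_force: [0.4, -0.0, -1.0]
finger_gap: 0.0179
```

```bash
python3 -m handwheel '[0,0,1.5,0,0,0,0,0]'
python3 -m handwheel '[0,0,0,0,0,0,0,0,0,0,0,0,0,0,0,0,0,0,0,0,0,0,0,0]' 60
python3 - <<'E'
from h import *
for n in("scene","wrist"):
    d=get_image(n);np.savez(f"c_{n}.npz",**d);cv2.imwrite(f"pics/l_{n}.png",d["color"][:,:,::-1])
b=cv2.imread("pics/l_scene.png")[120:260,300:400]
a=cv2.imread("pics/l_wrist.png")
cv2.imwrite("pics/l1.png",np.hstack([cv2.resize(b,(357,500),interpolation=cv2.INTER_CUBIC),cv2.resize(a[100:350,150:350],(400,500),interpolation=cv2.INTER_CUBIC)]))
E
```

```text
t: 11.2
tool_pos: [0.6142, -0.2261, 0.1607]
tcp_rot: [-0.0, 0.76, 0.65, -0.0]
wrist_force: [-0.3, 0.3, -1.2]
finger_gap: 0.0179
t: 11.8
tool_pos: [0.6142, -0.2261, 0.1609]
tcp_rot: [0.0, 0.76, 0.65, 0.0]
wrist_force: [-0.2, -0.7, 0.7]
finger_gap: 0.0628
```

View pics/l1.png

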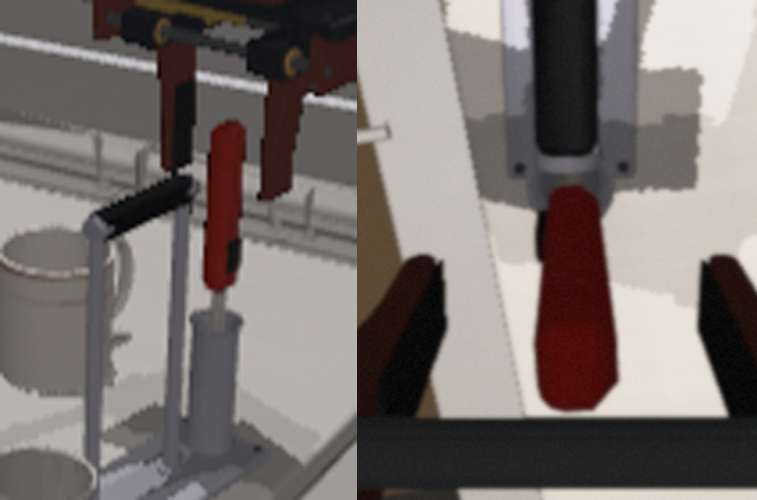

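Released. The lighter stands in the tube, leaning slightly. Next I retract upward and look at the bar.

```bash
python3 -m handwheel '[0,0,-15,0,0,0,-20,0,0,0,-30,0,0,0,-30,0,0,0,-30,0,0,0,-25,0,0,-20,0,0,0,-30,0,0,0,-30,0,0,0,0,0,0,0,0,0,0]' 0
python3 - <<'E'
from h import *
for n in("scene","wrist","top"):
    d=get_image(n);np.savez(f"c_{n}.npz",**d);cv2.imwrite(f"pics/m_{n}.png",d["color"][:,:,::-1])
b=cv2.imread("pics/m_scene.png")[120:290,280:400]
cv2.imwrite("pics/m1.png",cv2.resize(b,None,fx=3.5,fy=3.5,interpolation=cv2.INTER_CUBIC))
E
```

```text
t: 13.0
tool_pos: [0.5351, -0.2138, 0.3126]
tcp_rot: [0.001, 0.76, 0.65, 0.001]
wrist_force: [0.1, 1.2, 0.3]
finger_gap: 0.0881
```

View pics/m1.png

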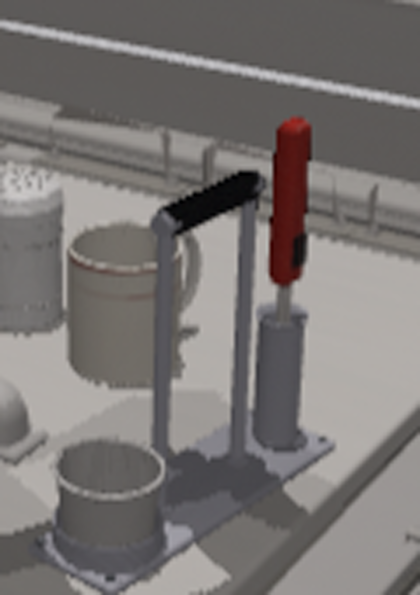

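View pics/m_wrist.png

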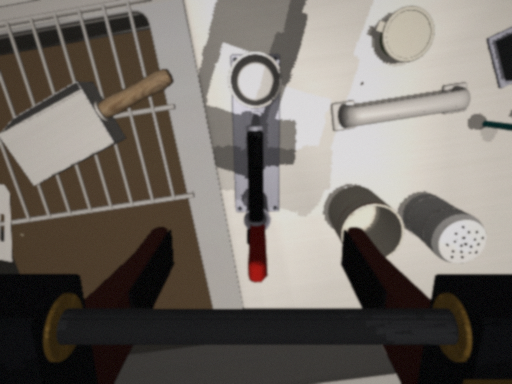

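View pics/m_top.png

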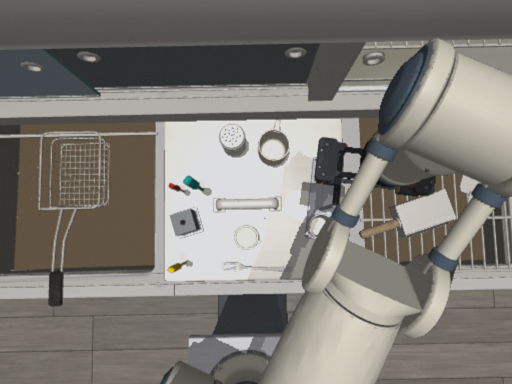

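Run:
```python
from h import *
a=cv2.imread("pics/m_wrist.png")
cv2.imwrite("pics/m2.png",cv2.resize(np.clip(a[100:300,190:330]*1.5,0,255).astype(np.uint8),None,fx=3,fy=3,interpolation=cv2.INTER_CUBIC))
np.set_printoptions(precision=4,suppress=True)
w=dict(np.load("c_wrist.npz"));s=dict(np.load("c_scene.npz"));q=sense();p=q["tool_pos"];r=R.from_quat(np.roll(q["tcp_rot"],-1)).as_matrix()
A=atz(w,(256.5,129),.209);B=atz(w,(258,221),.209);print(p,A,B,np.linalg.norm(A-B))
print("scene-wrist",tri((w,(256.5,129)),(s,(280+165/3.5,120+222/3.5))),tri((w,(258,221)),(s,(280+255/3.5,120+183/3.5))))
print("tool",r.T@(A-p),r.T@(B-p))
print("tool mid from first meas",r.T@(np.array([.5315,-.2159,.2])-p))
```

```text
[ 0.5359 -0.2139  0.3109] [ 0.4893 -0.2073  0.209 ] [ 0.5724 -0.2189  0.209 ] 0.08396801321188893
scene-wrist (array([ 0.4908, -0.2085,  0.2009]), np.float64(0.0012768022948535707)) (array([ 0.5772, -0.2204,  0.1982]), np.float64(0.0010785411077420472))
tool [-0.0007 -0.0472  0.1019] [0.0007 0.0368 0.1019]
tool mid from first meas [-0.0027 -0.0041  0.1109]
```

View pics/m2.png

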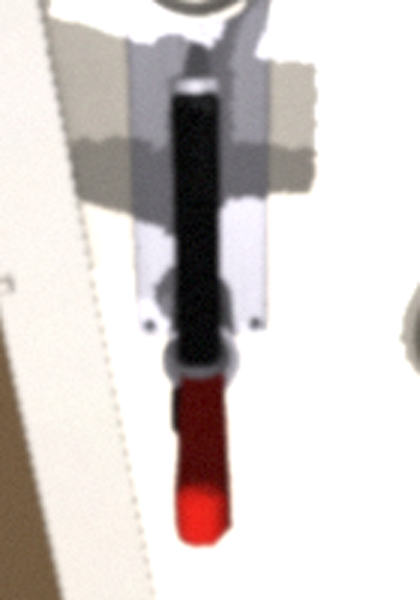

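The bar runs from wrist pixel (257,130) to (258,222), measured 84–87 mm long at z≈0.20 as expected. It's centred across the jaws and its middle is 4.5 mm nearer. I'll descend around it, allowing for the short fingertips.

```bash
python3 -m handwheel '[0,-4.5,0,0,0,0,25,0,0,0,25,0,0,0,25,0,0,0,25,0,0,0,20,0,0,0,15,0,0,0,10,0,0,0,8,0,0,0,0,0,0,0,0,0]' 0
python3 - <<'E'
from h import *
for n in("scene","wrist"):
    d=get_image(n);np.savez(f"c_{n}.npz",**d);cv2.imwrite(f"pics/n_{n}.png",d["color"][:,:,::-1])
b=cv2.imread("pics/n_scene.png")[90:290,280:400]
a=cv2.imread("pics/n_wrist.png")
cv2.imwrite("pics/n1.png",np.hstack([cv2.resize(b,(360,600),interpolation=cv2.INTER_CUBIC),cv2.resize(a[84:384,150:370],(440,600),interpolation=cv2.INTER_CUBIC)]))
E
```

```text
t: 14.25
tool_pos: [0.531, -0.2132, 0.1587]
tcp_rot: [0.0, 0.76, 0.65, 0.0]
wrist_force: [0.7, -0.6, -0.0]
finger_gap: 0.0876
```

View pics/n1.png

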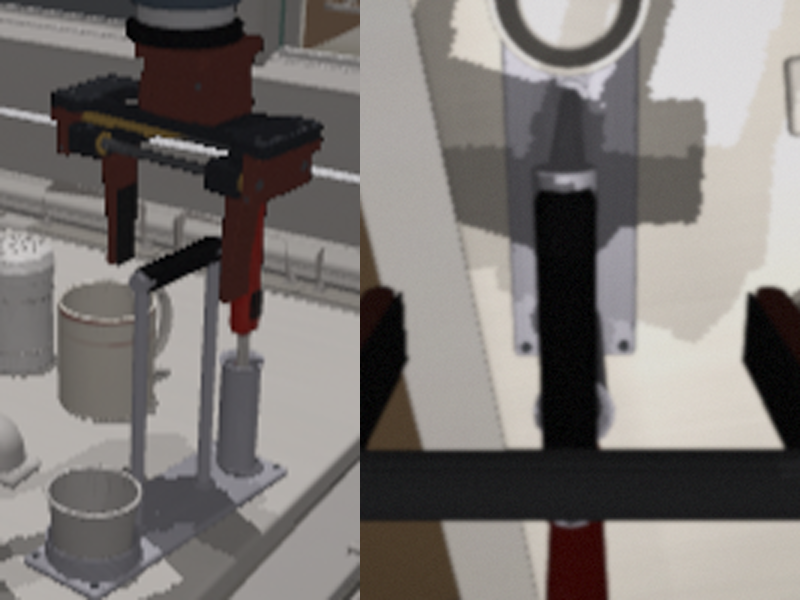

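The fingers straddle the bar. Their visible tips sit about 14 mm below the bar's centre, and the pads overlap its middle. I'll close.

```bash
python3 -m handwheel '[0,0,0,0,0,0,0,0,0,0,0,0,0,0,0,0,0,0,0,0,0,0,0,0,0,0,0,0,0,0,0,0,0,0,0,0,0,0,0,0,0,0,0,0,0,0,0,0,0,0,0,0,0,0,0,0]' 255 15
python3 -m handwheel '[0,0,0,0,0,0,0,0,0,0,0,0]' 255 60
python3 - <<'E'
from h import *
d=get_image("scene");cv2.imwrite("pics/o_scene.png",d["color"][:,:,::-1])
w=get_image("wrist")["color"][:,:,::-1]
b=cv2.imread("pics/o_scene.png")[90:290,280:400]
cv2.imwrite("pics/o1.png",np.hstack([cv2.resize(b,(360,600),interpolation=cv2.INTER_CUBIC),cv2.resize(w[84:384,150:370],(440,600),interpolation=cv2.INTER_CUBIC)]))
E
```

```text
t: 15.75
tool_pos: [0.5306, -0.2132, 0.1579]
tcp_rot: [0.0, 0.76, 0.65, -0.0]
wrist_force: [-1.1, -1.7, -0.8]
finger_gap: 0.0138
t: 16.05
tool_pos: [0.5306, -0.2131, 0.1578]
tcp_rot: [0.0, 0.76, 0.65, -0.0]
wrist_force: [-1.2, -1.7, -0.7]
finger_gap: 0.0135
```

View pics/o1.png

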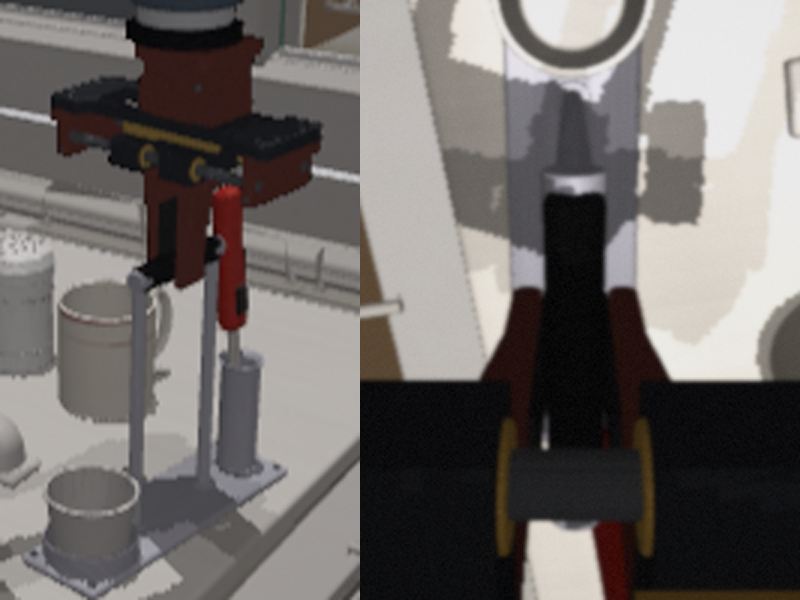

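Gripped at 14 mm on the bar. I'll lift 15 mm first and check the level.

```bash
python3 -m handwheel '[0,0,-3,0,0,0,-4,0,0,0,-4,0,0,0,-4,0,0,0,0,0,0,0,0,0]'
python3 - <<'E'
from h import *
d=get_image("scene");b=d["color"][:,:,::-1][90:290,280:400]
cv2.imwrite("pics/p1.png",cv2.resize(b,(360,600),interpolation=cv2.INTER_CUBIC));print(sense()["moment"],sense()["wrist_force"])
E
```

```text
t: 16.75
tool_pos: [0.5308, -0.213, 0.1729]
tcp_rot: [0.0, 0.76, 0.65, 0.0]
wrist_force: [0.8, 0.7, -7.1]
finger_gap: 0.0134
[ 0.01462008 -0.02082916 -0.0167917 ] [ 0.01333466  0.8950608  -6.64488751]
```

View pics/p1.png

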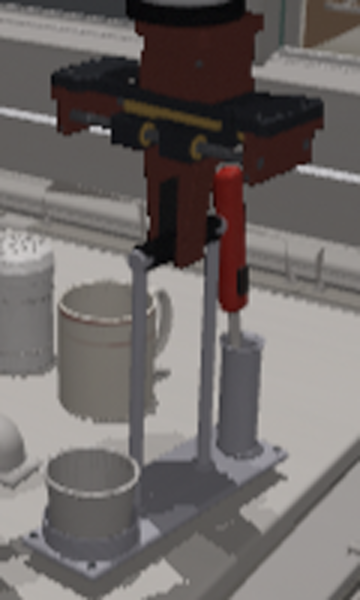

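The weight of about 6.4 N is on the wrist. The tube and the ramekin both rose 18 crop px, so the caddy is level. I'll lift the rest.

```bash
python3 -m handwheel '[0,0,-4,0,0,0,-7,0,0,0,-9,0,0,0,-9,0,0,0,-9,0,0,0,-9,0,0,0,-9,0,0,0,-9,0,0,0,-8,0,0,0,-6,0,0,0,-4,0,0,0,-3,0,0,0,0,0,0,0,0,0,0,0,0,0,0,0,0,0]'
python3 - <<'E'
from h import *
for n in("scene","top","wrist"):
    d=get_image(n);np.savez(f"c_{n}.npz",**d);cv2.imwrite(f"pics/q_{n}.png",d["color"][:,:,::-1])
b=cv2.imread("pics/q_scene.png")[40:300,270:420]
cv2.imwrite("pics/q1.png",cv2.resize(b,None,fx=2.3,fy=2.3,interpolation=cv2.INTER_CUBIC));s=sense();print(s["t"],s["moment"],s["wrist_force"],s["tool_pos"])
E
```

```text
t: 18.4
tool_pos: [0.5306, -0.213, 0.2584]
tcp_rot: [-0.0, 0.76, 0.65, -0.0]
wrist_force: [0.8, 0.5, -7.2]
finger_gap: 0.0138
18.55 [-0.03997373 -0.02160889 -0.03776878] [ 0.54698494  0.51776271 -6.79596151] [ 0.53066353 -0.21299288  0.25866458]
```

View pics/q1.png

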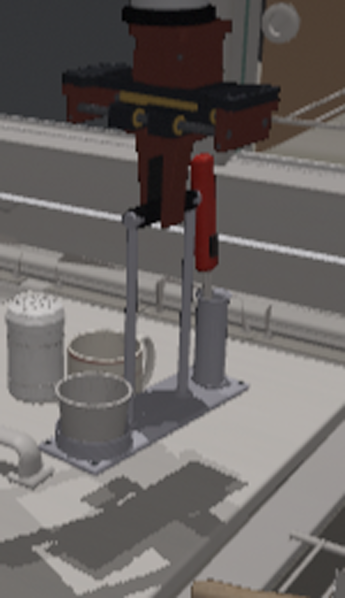

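View pics/q_wrist.png

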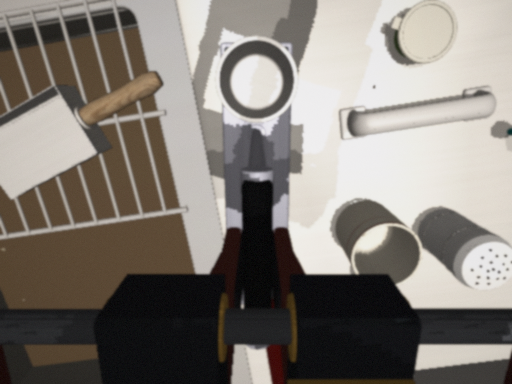

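View pics/q_scene.png

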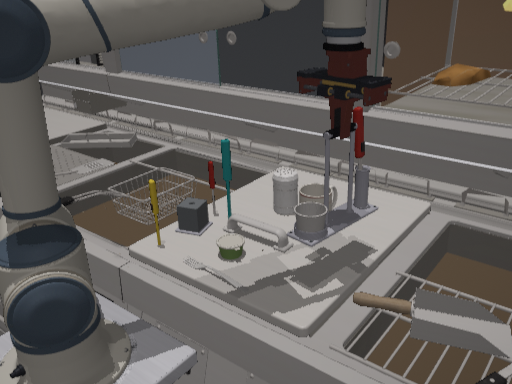

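Run:
```python
from h import *
np.set_printoptions(precision=1,suppress=True)
s=dict(np.load("c_scene.npz"))
for n,p,z,now in[("near-left",(287.9,276.6),.008,(288.3,232.6)),("near-right",(311.8,288.3),.008,(311.3,243.5)),("far-right",(374.8,246.6),.008,(377.4,206.1)),("tube",(360.3,209.8),.098,(270+211/2.3,40+293/2.3)),("ramekin rim",(311.4,253.6),.06,(270+94/2.3,40+391/2.3))]:
    X=atz(s,p,z)
    print(n,now,[proj(s,X+[0,0,d]) for d in(.09,.1,.11)])
```

```text
near-left (288.3, 232.6) [array([287.5, 239. ]), array([287.5, 234.6]), array([287.4, 230.3])]
near-right (311.3, 243.5) [array([312.3, 249.5]), array([312.4, 245.1]), array([312.4, 240.5])]
far-right (377.4, 206.1) [array([377.3, 211.5]), array([377.6, 207.4]), array([377.9, 203.4])]
tube (361.7391304347826, 167.3913043478261) [array([362.4, 172.6]), array([362.6, 168.3]), array([362.9, 164. ])]
ramekin rim (310.8695652173913, 210.0) [array([311.9, 214.4]), array([311.9, 209.9]), array([312. , 205.3])]
```

Every tracked point rose 100–104 mm, so the caddy is level to within about 1°. Time is 18.6 s, the arm is still, and the lighter and ramekin are in place.

Run:
```python
from station import sense,finish_job
print(sense()["dq"].round(3),sense()["finger_gap"]);print(finish_job())
```

```text
[-0.001  0.002 -0.002 -0.    -0.001  0.   ] 0.013659001543928193
the job is handed in; nothing more can be done
None
```

I took the larger red lighter out of the grey stand, put it nozzle down into the caddy's tube and let go. I then gripped the caddy by its handle bar at 60 N, lifted it straight up about 10 cm, and handed the job in while holding it there, at about 18.6 s.

**Last checks:**
- **Lift and level:** three plate corners, the tube mouth and the ramekin rim all rose 100–104 mm, so the caddy is level to within about 1°.
- **Load and hold:** the wrist carried about 6.5–7 N, which fits the loaded caddy. Joint speeds were about zero, and the finger gap of 13.7 mm fits the 14 mm bar.
- **Things in place:** the pictures show the lighter in the tube, leaning slightly, and the ramekin in its ring. The shaker, mug and dip tub look undisturbed.

**One disagreement:** in both the scene and wrist cameras, the fingertips ended about 25–28 mm above the stated TCP. I gripped lower than the stated TCP called for, and both grips held.

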